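Nip a print in a screw press with a slack handwheel

TASK

The handwheel of this printing press has a lot of slack in it: take hold of its upright handle and turn it clockwise (seen from above) until you feel the screw bite, and from there give it one full turn, no more, to bring the platen down on the print, pausing there a second. Then turn it back: take up the slack again the other way and from where it bites raise the platen by half a turn, and let go. Hold the handle lightly and do not strain it, and leave the tape, brayer, paint box and ink jar where they are.

Things in the scene. Friction and masses are not known exactly. Their poses are not given: they have to be found in the camera images.
- press: Table-top relief-printing press bolted to the table: dark green foot 170 x 240 x 24 mm, two steel columns, green crosshead 56 x 250 mm whose top is 171 mm above the table, a red handwheel on top. Origin: centre of the foot's underside, z up; the wheel's vertical axis passes through it.
- wheel_centre (a point): Point on the vertical axis of the red handwheel, in the centre plane of its rim, 199 mm above the table. Wheel: 3 spokes, hub 38 mm wide, rim of 14 mm round bar at 65 mm radius. In its slack the handle needs under 1 N sideways; once the screw bites, about 12 N while moving (roughly 6 to 12 N as read at a standstill). The slack ahead of the first bite is different each time, and that on reversing different again, but each is less than half a turn: feel for it.
- handle_grip (a point): Centre of the grip of the wheel's upright handle: black cylinder with an orange band, 24 mm in diameter, 50 mm tall, on the rim 65 mm from the wheel's axis. The point is on its axis, 39 mm above the rim's centre plane, 21 mm below its top, 32 mm above the rim's top. It spins freely on its pin, so the hand need not turn with the wheel; it may start anywhere round it. Hollow: squeeze of both fingers and push together must stay under 100 N.
- platen_top (a point): Centre of the top face of the steel platen (140 x 130 x 16 mm, hung on the screw between the columns), 73 mm above the table at the start. Each full turn of the screw moves it 3 mm; clockwise seen from above lowers it. It does not move while the wheel runs through its slack, and stays where it is left. More than 3.8 mm below its start it crushes the inked block.
- tape: Roll of cream masking tape lying flat, 90 mm across, 25 mm high. Origin: centre of its underside. A bystander.
- brayer: Ink roller lying flat: orange roller 38 mm thick, 75 mm wide, blue handle along its -x axis, about 180 mm long. Origin: on the table near its middle. A bystander.
- paintbox: Steel paint box 160 x 220 x 21 mm with eight white pans of colour. Origin: centre of its underside. A bystander.
- inkjar: Yellow ink jar with black lid, 60 mm across, 75 mm high, standing. Origin: centre of its underside. A bystander.

How it is judged:
On the way:
1. the wheel's slack is taken up and one full turn of real movement has brought the platen down 3 mm (2.65 to 3.35 mm), held for half a second (z of platen_top in the frame of press between 0.06965 and 0.07035 m), for 0.5 s.
At the end, for the whole second after the job is handed in: After having been down one full turn, the platen stands half a turn lower than at the start: 1.5 mm down, give or take 0.35 mm (about 40 degrees of the wheel), and stays there (z of platen_top in the frame of press between 0.07115 and 0.07185 m); the robot touches nothing.
It fails at once if the platen goes more than 3.8 mm down (over a turn and a quarter) and crushes the inked block (z of platen_top in the frame of press below 0.0692 m).
It fails at once if the hand bears on the wheel or its handle, squeezing or pushing, with more than 100 N in all (contact force between the fingers and press above 100 N).
It fails at once if the tape roll, the brayer, the paint box or the ink jar is shifted by more than 20 mm (distance of any of tape, brayer, paintbox, inkjar from where it was at the start of the episode above 0.02 m).
It also fails if it takes over 72 s, if anything falls off the work surface, if the arm or the gripper's body presses on something with over 40 N, if the wrist force passes 120 N, or if a joint passes its speed limit or range.

ROBOT

A 6-joint arm with a two-finger parallel gripper is mounted at the origin on the work surface. World frame = base frame: x ahead of the robot, y to its left, z up, the work surface at z = 0. Lengths are in m, angles in rad, forces in N, time in s.
With the tool pointing down it reaches from about 0.325 to 0.775 m from the base axis. Payload 5.5 kg.
Tool frame: the origin (TCP) lies midway between the tips of the shut fingers; the grasp point (between the pads) lies 19 mm behind it; z points along the fingers, y is the line along which they close (so a half turn about z gives the same grasp; the last joint's range is limited). The gripper opens to 85 mm and grips with 20 to 120 N. Pads are 22 mm wide; open, the fingers measure 114 mm over their backs; the gripper's body (76 mm by 85 mm) begins 54 mm behind the grasp point. The pads swing forward as they close: fully open they stand 13 mm farther back than shut.
Start: joints at [-1.162, 0.091, 1.231, -0, 1.82, -0.057], TCP at [0.269, -0.536, 0.231] pointing down, gripper open.
Joint ranges: [-2.87, 2.87], [-0.86, 2.18], [0.17, 2.46], [-1.51, 4.65], [0.06, 2.69], [-2.65, 2.65]. Speed limits (rad/s): [2.57, 2.57, 3.01, 3.14, 3.14, 3.14].

INTERFACE

Orientations are given as a 3x3 rotation matrix whose columns are the frame's x, y, z axes.
In Python, from cell import status, read_camera, env gives the robot as it stands. The module is installed in compiled form; this text tells all that it offers.
- The arm moves only by the tool apply_moves, never from a script. Its argument "motion" is a list of rows, each a list of 3 entries, a list of its own where there are three numbers: the shift along the world's x, y, z normalised to -1 to 1, where 1 is 30 cm, then the turn about the world's z normalised to -1 to 1, where 1 is 180 degrees, then the opening, from -1 (shut) to 1 (fully open). In form: [[[tx, ty, tz], turn, jaw], ...]. A call has exactly 8 rows; each row is the pose to reach, as a shift and turn from the pose commanded when the call began, turning the shorter way round; what a row does not reach only later rows make up. A row lasts 1/8 s, in which the tool goes at most 62.5 mm and 10.7 degrees, less where a joint would pass 70% of its speed; a pose out of reach is approached as far as the arm can. A call with a number of a shift or a turn outside -1 to 1 is refused whole. A call with a gripper value outside its range is refused whole. The fingers move at their own pace and stop on an object; "force" is the grip in N (left out, the last holds). Time passes only in rows, so rows that repeat a pose let the fingers close, or fill a call up. It gives the time, the measured TCP pose, the force, the opening and the grip force at its end, in the units of the state.
- status.get_state(): the state, without advancing time (a new reading comes with each control period).
- read_camera(name): name is "scene" or "top" or "wrist"; returns a dict with "pixels" (400x640x3 uint8, red, green, blue), "range_z" (400x640 float32, m along the optical axis (not along the pixel's ray), 0 where there is no reading), "fx", "fy", "cx", "cy" (pixels), "rvec" (rotation vector, rad) and "tvec" (3), from world to camera coordinates, as OpenCV has them. Camera axes: x right, y down, z forward; pixel columns grow to the right and rows downward; lengths in m; the calibration is good to about 2 mm. A picture is of the moment at which its call begins.
- env.finish_job(): hands the job in; it is judged then, once.
The state is a dict: "time_s": time; "joints": joint angles; "joint_vel": joint speeds; "joint_efforts": joint torques, N m; "eef_pos": TCP position; "orientation": TCP orientation; "contact_force": force on the tool from outside, world axes, zero at the start; "wrist_torque": the same for the moment, N m; "finger_gap": finger opening in m; "gripper_force": force on a finger pad.
Only numpy, scipy, OpenCV 4.12 (cv2) and the standard library are available. Lean on these libraries where they do the work, as an engineer would, in place of code of your own. Each camera call takes 0.05 s, during which the arm holds its last target. There are 200 camera calls.

## Working session

There is one attempt and no reset: what is moved stays moved. The work goes in short steps, Python scripts to look and compute and a tool call to move; the robot and the scene stay as the last step left them, time stands still between calls to the robot, and variables do not carry over. Pictures are saved under pics/ and viewed, at most 10 in all, crops included, and the job is handed in when it is done.

Besides the shell and the picture viewer there is one more tool, called after "Call:" by a JSON object that holds its "api" and its "payload", one argument or row to a line. apply_moves: Moves the arm, as the interface text tells. Its arguments: {"type":"object","properties":{"motion":{"type":"array","items":{"type":"array"}},"force":{"type":"number"}},"required":["motion"]}

```bash
mkdir -p pics
cat > h.py <<'E'
import numpy as np, cv2
from cell import status, read_camera, env
def cloud(c):
    z=c["range_z"]; v,u=np.mgrid[:400,:640]
    P=np.stack([(u-c["cx"])/c["fx"]*z,(v-c["cy"])/c["fy"]*z,z],-1)
    R=cv2.Rodrigues(np.array(c["rvec"],float))[0]
    W=(P-np.array(c["tvec"]).ravel())@R
    W[z<=0]=np.nan
    return W
def save(c,n): cv2.imwrite("pics/"+n,c["pixels"][:,:,::-1])
E
python3 - <<'E'
from h import *
t=read_camera("top"); save(t,"top.png"); W=cloud(t); np.save("W.npy",W)
s=read_camera("scene"); save(s,"scene.png")
px=t["pixels"].astype(int); r,g,b=px[...,0],px[...,1],px[...,2]
m=(W[...,2]>.185)&(W[...,2]<.215)&(r>1.8*g)&(r>1.8*b)
print(m.sum(),np.nanmedian(W[m],0),np.nanmin(W[m],0),np.nanmax(W[m],0))
m=(W[...,2]>.235)&(W[...,2]<.275)
for v,u in np.argwhere(m)[::15]: print(u,v,W[v,u].round(3),px[v,u])
print(status.get_state())
E
```

```text
1065 [0.53330394 0.08052632 0.20695155] [0.46319283 0.01191808 0.19847165] [0.60221569 0.15109941 0.21474766]
330 195 [0.581 0.034 0.258] [94 72 52]
331 197 [0.576 0.031 0.258] [46 43 46]
327 199 [0.571 0.041 0.259] [170  79  48]
331 200 [0.569 0.031 0.26 ] [47 44 46]
335 201 [0.566 0.022 0.261] [47 44 47]
332 203 [0.561 0.029 0.264] [54 50 51]
588 314 [ 0.3   -0.575  0.262] [104  93  85]
585 316 [ 0.295 -0.57   0.258] [36 35 33]
588 318 [ 0.292 -0.571  0.268] [30 30 33]
551 332 [ 0.258 -0.488  0.257] [94 95 93]
553 334 [ 0.255 -0.488  0.267] [84 83 82]
551 337 [ 0.247 -0.484  0.265] [26 29 29]
312 361 [0.185 0.076 0.236] [ 95 102 110]
327 361 [0.186 0.04  0.244] [110 106  97]
323 362 [0.19  0.05  0.269] [114 110 100]
315 363 [0.187 0.069 0.266] [121 115 107]
314 364 [0.185 0.071 0.266] [123 119 110]
307 366 [0.174 0.088 0.242] [150 144 134]
307 368 [0.174 0.087 0.26 ] [158 152 139]
306 371 [0.17  0.089 0.271] [169 161 148]
303 376 [0.156 0.096 0.262] [181 171 158]
302 383 [0.133 0.099 0.236] [126 132 138]
{'time_s': 0.1, 'joints': array([-1.16168980e+00,  9.18219092e-02,  1.23175255e+00, -6.90710105e-06,
        1.81978332e+00, -5.67146033e-02]), 'joint_vel': array([-0.00078417,  0.00161607, -0.00175143, -0.00124708,  0.00073374,
        0.00111254]), 'joint_efforts': array([ 1.69970950e-03, -4.60219824e+01, -4.19216752e+01, -2.22187364e-04,
        1.06587232e-02, -1.56074556e-06]), 'eef_pos': array([ 0.26938674, -0.53585673,  0.23024826]), 'orientation': array([[ 8.93453845e-01,  4.49154457e-01, -7.08292624e-04],
       [ 4.49155005e-01, -8.93452387e-01,  1.61680337e-03],
       [ 9.33687046e-05, -1.76267237e-03, -9.99998442e-01]]), 'contact_force': array([ 1.2517593 , -0.3126009 , -0.06127301]), 'wrist_torque': array([-0.03395928, -0.00470304,  0.02139927]), 'gripper_force': 0.0, 'finger_gap': 0.08521995533992671}
```

View pics/top.png

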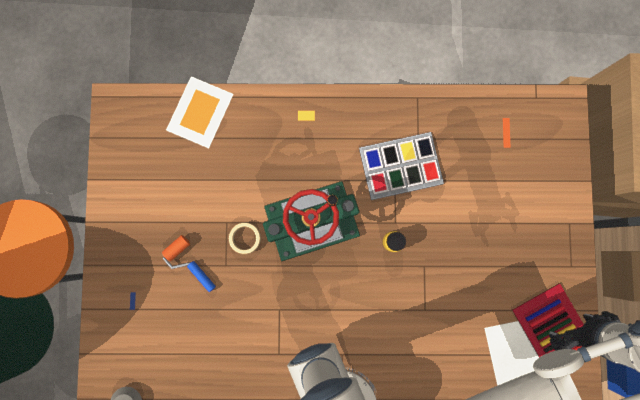

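View pics/scene.png

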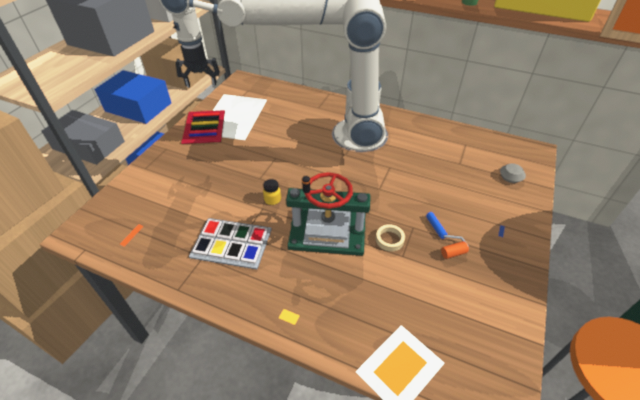

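Run:
```python
from h import *
from scipy.optimize import least_squares
t=read_camera("top"); W=cloud(t)
px=t["pixels"].astype(int); r,g,b=px[...,0],px[...,1],px[...,2]
m=(W[...,2]>.19)&(W[...,2]<.215)&(r>1.8*g)&(r>1.8*b)
p=W[m][:,:2]; c=np.array([.533,.08])
p=p[np.abs(np.hypot(*(p-c).T)-.065)<.012]
s=least_squares(lambda q:np.hypot(p[:,0]-q[0],p[:,1]-q[1])-q[2],[*c,.065],loss="soft_l1",f_scale=.003); print("wheel",s.x,len(p))
R=W.reshape(-1,3); k=(R[:,2]>.23)&(R[:,2]<.275)&(np.hypot(*(R[:,:2]-c).T)<.1)
h=R[k]; print(len(h),h.min(0),h.max(0))
top=h[h[:,2]>.252]; print(top.min(0),top.max(0),np.median(top,0))
```

```text
wheel [0.53189148 0.08159309 0.06375076] 767
88 [0.55862481 0.01651439 0.23001742] [0.58112316 0.04089163 0.26462647]
[0.55918072 0.01651439 0.25309792] [0.58112316 0.04089163 0.26462647] [0.56957851 0.0288719  0.26011008]
```

The top view shows the wheel at about (311,217) and the handle at about (331,200). In the scene view the handle is the black post at (306,185). The measured offset is 65 mm, which matches the given radius. Next I move above the handle.

Call:
{"api": "apply_moves", "payload": {
  "motion": [
    [[0.06,0.12,0.1],0,1],
    [[0.12,0.25,0.2],0,1],
    [[0.19,0.38,0.3],0,1],
    [[0.25,0.5,0.4],0,1],
    [[0.31,0.63,0.4],0,1],
    [[0.38,0.75,0.4],0,1],
    [[0.44,0.88,0.4],0,1],
    [[0.5,1.0,0.4],0,1]
  ],
  "force": 20
}}

```text
time_s: 1.15
eef_pos: [0.4199, -0.2347, 0.3511]
orientation: [[0.893, 0.449, -0.0], [0.449, -0.893, 0.0], [-0.0, -0.0, -1.0]]
contact_force: [0.1, -0.4, 0.0]
finger_gap: 0.0856
gripper_force: 0.0
```

Call:
{"api": "apply_moves", "payload": {
  "motion": [
    [[0.08,0.15,0],0,0.6],
    [[0.17,0.3,0],0,0.4],
    [[0.25,0.44,0],0,0.2],
    [[0.33,0.58,0],0,0.2],
    [[0.42,0.73,0],0,0.2],
    [[0.5,0.883,0],0,0.2],
    [[0.503,0.883,0],0,0.2],
    [[0.503,0.883,0],0,0.2]
  ]
}}

```text
time_s: 2.15
eef_pos: [0.5703, 0.0287, 0.3509]
orientation: [[0.893, 0.449, -0.001], [0.449, -0.893, -0.0], [-0.001, -0.0, -1.0]]
contact_force: [0.5, -1.5, 0.5]
finger_gap: 0.0514
gripper_force: 0.0
```

Run:
```python
from h import *
c=read_camera("wrist"); save(c,"wrist.png"); W=cloud(c); R=W.reshape(-1,3)
k=(R[:,2]>.251)&(R[:,2]<.268)&(np.hypot(R[:,0]-.57,R[:,1]-.029)<.03)
h=R[k]; print(len(h),h.min(0),h.max(0),(h.min(0)+h.max(0))/2)
k=(np.hypot(R[:,0]-.532,R[:,1]-.0815)<.03); print("hub",np.nanpercentile(R[k,2],[50,99]))
px=c["pixels"].reshape(-1,3).astype(int)
m=(R[:,2]>.19)&(R[:,2]<.212)&(px[:,0]>1.8*px[:,1])&(px[:,0]>1.8*px[:,2])
from scipy.optimize import least_squares
p=R[m][:,:2]; p=p[np.abs(np.hypot(p[:,0]-.532,p[:,1]-.0815)-.065)<.012]
print(len(p),least_squares(lambda q:np.hypot(p[:,0]-q[0],p[:,1]-q[1])-.065,[.532,.0815],loss="soft_l1",f_scale=.003).x)
s=status.get_state(); print(s["eef_pos"],s["contact_force"],s["finger_gap"],s["orientation"].round(3).tolist(),s["joints"])
```

```text
927 [0.55951232 0.01621075 0.25110385] [0.58315658 0.04092401 0.26104087] [0.57133445 0.02856738 0.25607236]
hub [0.40917233 0.43222244]
6310 [0.53384632 0.07999945]
[0.57015881 0.02817437 0.35124629] [ 0.08888169 -0.22251995 -0.1868433 ] 0.051248343350868496 [[0.894, 0.449, -0.0], [0.449, -0.894, -0.0], [-0.0, 0.0, -1.0]] [-1.00084190e-02  7.27635538e-02  1.03432366e+00 -3.96308609e-04
  2.03480495e+00  1.09547252e+00]
```

View pics/wrist.png

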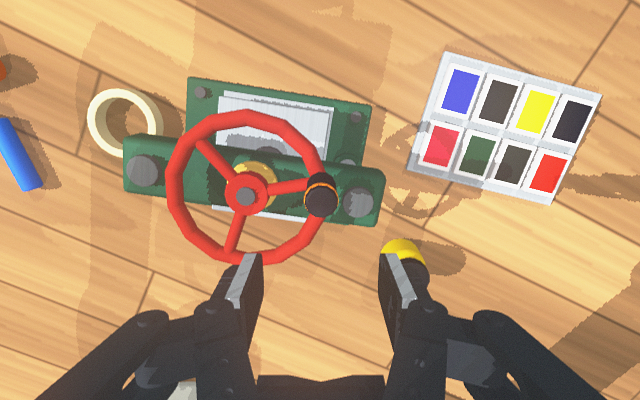

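The wrist view shows the wheel hub at (246,195) and the handle at (320,193), centred between the fingers. I descend and close lightly.

Call:
{"api": "apply_moves", "payload": {
  "motion": [
    [[0.002,0,-0.07],0,0.2],
    [[0.003,0,-0.15],0,0.2],
    [[0.003,0,-0.23],0,0.2],
    [[0.003,0,-0.3],0,0.2],
    [[0.003,0,-0.36],0,0.2],
    [[0.003,0,-0.4],0,0.2],
    [[0.003,0,-0.43],0,0.2],
    [[0.003,0,-0.43],0,0.2]
  ]
}}

```text
time_s: 3.2
eef_pos: [0.5711, 0.0287, 0.2218]
orientation: [[0.894, 0.449, -0.001], [0.449, -0.894, 0.0], [-0.001, -0.0, -1.0]]
contact_force: [0.1, 0.6, 0.1]
finger_gap: 0.0512
gripper_force: 0.0
```

Call:
{"api": "apply_moves", "payload": {
  "motion": [
    [[0,0,0],0,0],
    [[0,0,0],0,-0.2],
    [[0,0,0],0,-0.35],
    [[0,0,0],0,-0.5],
    [[0,0,0],0,-0.6],
    [[0,0,0],0,-0.6],
    [[0,0,0],0,-0.6],
    [[0,0,0],0,-0.6]
  ],
  "force": 20
}}

```text
time_s: 4.2
eef_pos: [0.5714, 0.0288, 0.2225]
orientation: [[0.893, 0.449, 0.001], [0.449, -0.893, 0.0], [0.0, 0.0, -1.0]]
contact_force: [0.6, -0.5, 3.0]
finger_gap: 0.0233
gripper_force: 21.9
```

```bash
cat >> h.py <<'E'
import sys
C=np.array([.533,.081]); r=.065
def rows(P,a0,n,per):  # from commanded xy P, targets clockwise from angle a0 (deg), n rows, deg per row (+ = clockwise)
    a=np.radians(a0-per*np.minimum(np.arange(1,9),n)); Q=C+r*np.c_[np.cos(a),np.sin(a)]
    return [[[round(float(x),3),round(float(y),3),0],0,-0.6] for x,y in (Q-P)/.3]
def feel():
    s=status.get_state(); e=s["eef_pos"]; d=e[:2]-C; a=np.arctan2(d[1],d[0]); f=s["contact_force"]
    print("t %.2f ang %.1f rad %.4f z %.4f Fcw-resist %.2f Frad %.2f F %s gap %.4f grip %.1f"%(s["time_s"],np.degrees(a),np.hypot(*d),e[2],-f[0]*np.sin(a)+f[1]*np.cos(a),f[0]*np.cos(a)+f[1]*np.sin(a),f.round(1),s["finger_gap"],s["gripper_force"]))
E
python3 - <<'E'
from h import *
feel(); c=read_camera("wrist"); save(c,"g.png")
P=status.get_state()["eef_pos"][:2]; print(P)
for R in rows(np.array([.571,.0282]),-54,7,4): print(R)
E
```

```text
t 4.20 ang -53.7 rad 0.0648 z 0.2225 Fcw-resist 0.18 Frad 0.70 F [ 0.6 -0.5  3. ] gap 0.0233 grip 21.9
[0.57137249 0.02879152]
[[-0.012, -0.008, 0], 0, -0.6]
[[-0.025, -0.015, 0], 0, -0.6]
[[-0.039, -0.022, 0], 0, -0.6]
[[-0.053, -0.028, 0], 0, -0.6]
[[-0.067, -0.032, 0], 0, -0.6]
[[-0.082, -0.036, 0], 0, -0.6]
[[-0.097, -0.039, 0], 0, -0.6]
[[-0.097, -0.039, 0], 0, -0.6]
```

View pics/g.png

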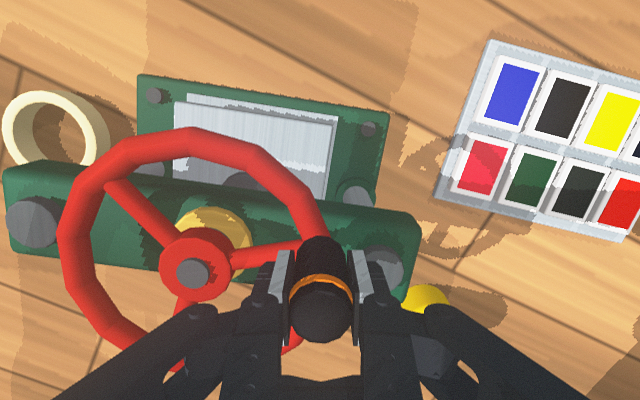

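The handle is held, at about (320,290) in the picture, with a 23 mm gap and 22 N of grip. I make a table of 24° arcs.

Run:
```python
from h import *
a=-54
for i in range(15):
    P=C+r*np.array([np.cos(np.radians(a)),np.sin(np.radians(a))])
    print(a,str([R for R in rows(P,a,6,4)]).replace(", 0], 0, -0.6]","]")); a-=24
```

```text
-54 [[[-0.013, -0.008], [[-0.026, -0.016], [[-0.039, -0.023], [[-0.053, -0.028], [[-0.068, -0.033], [[-0.082, -0.037], [[-0.082, -0.037], [[-0.082, -0.037]]
-78 [[[-0.015, -0.003], [[-0.03, -0.004], [[-0.045, -0.005], [[-0.06, -0.004], [[-0.075, -0.003], [[-0.09, -0.0], [[-0.09, -0.0], [[-0.09, -0.0]]
-102 [[[-0.015, 0.004], [[-0.029, 0.008], [[-0.043, 0.014], [[-0.057, 0.021], [[-0.07, 0.028], [[-0.082, 0.037], [[-0.082, 0.037], [[-0.082, 0.037]]
-126 [[[-0.012, 0.009], [[-0.023, 0.019], [[-0.034, 0.03], [[-0.043, 0.042], [[-0.052, 0.054], [[-0.06, 0.067], [[-0.06, 0.067], [[-0.06, 0.067]]
-150 [[[-0.007, 0.013], [[-0.013, 0.027], [[-0.018, 0.041], [[-0.023, 0.056], [[-0.026, 0.071], [[-0.028, 0.086], [[-0.028, 0.086], [[-0.028, 0.086]]
-174 [[[-0.001, 0.015], [[-0.001, 0.03], [[0.0, 0.045], [[0.002, 0.06], [[0.005, 0.075], [[0.009, 0.09], [[0.009, 0.09], [[0.009, 0.09]]
-198 [[[0.005, 0.014], [[0.011, 0.028], [[0.018, 0.041], [[0.026, 0.054], [[0.035, 0.066], [[0.045, 0.078], [[0.045, 0.078], [[0.045, 0.078]]
-222 [[[0.011, 0.011], [[0.022, 0.021], [[0.034, 0.03], [[0.046, 0.039], 
[... 410 characters left out ...]
.023], [[0.051, -0.032], [[0.062, -0.042], [[0.073, -0.053], [[0.073, -0.053], [[0.073, -0.053]]
-318 [[[0.01, -0.012], [[0.019, -0.024], [[0.027, -0.037], [[0.034, -0.05], [[0.04, -0.064], [[0.045, -0.078], [[0.045, -0.078], [[0.045, -0.078]]
-342 [[[0.004, -0.015], [[0.007, -0.029], [[0.009, -0.044], [[0.01, -0.059], [[0.01, -0.075], [[0.009, -0.09], [[0.009, -0.09], [[0.009, -0.09]]
-366 [[[-0.002, -0.015], [[-0.005, -0.03], [[-0.009, -0.044], [[-0.015, -0.059], [[-0.021, -0.072], [[-0.028, -0.086], [[-0.028, -0.086], [[-0.028, -0.086]]
-390 [[[-0.008, -0.013], [[-0.017, -0.025], [[-0.027, -0.037], [[-0.037, -0.048], [[-0.048, -0.058], [[-0.06, -0.067], [[-0.06, -0.067], [[-0.06, -0.067]]
```

Call:
{"api": "apply_moves", "payload": {
  "motion": [
    [[-0.013,-0.008,0],0,-0.6],
    [[-0.026,-0.016,0],0,-0.6],
    [[-0.039,-0.023,0],0,-0.6],
    [[-0.053,-0.028,0],0,-0.6],
    [[-0.068,-0.033,0],0,-0.6],
    [[-0.082,-0.037,0],0,-0.6],
    [[-0.082,-0.037,0],0,-0.6],
    [[-0.082,-0.037,0],0,-0.6]
  ]
}}

```text
time_s: 5.25
eef_pos: [0.5466, 0.0177, 0.2224]
orientation: [[0.893, 0.449, -0.0], [0.449, -0.893, 0.0], [-0.0, -0.0, -1.0]]
contact_force: [-1.1, 0.5, 4.3]
finger_gap: 0.0233
gripper_force: 22.1
```

```bash
python3 -c "from h import *; feel()"
```

```text
t 5.25 ang -77.9 rad 0.0647 z 0.2224 Fcw-resist -0.95 Frad -0.70 F [-1.1  0.5  4.3] gap 0.0233 grip 22.1
```

Call:
{"api": "apply_moves", "payload": {
  "motion": [
    [[-0.015,-0.003,0],0,-0.6],
    [[-0.03,-0.004,0],0,-0.6],
    [[-0.045,-0.005,0],0,-0.6],
    [[-0.06,-0.004,0],0,-0.6],
    [[-0.075,-0.003,0],0,-0.6],
    [[-0.09,0,0],0,-0.6],
    [[-0.09,0,0],0,-0.6],
    [[-0.09,0,0],0,-0.6]
  ]
}}

```text
time_s: 6.25
eef_pos: [0.5196, 0.0177, 0.2223]
orientation: [[0.893, 0.449, -0.0], [0.449, -0.893, -0.0], [-0.0, -0.0, -1.0]]
contact_force: [-0.5, -1.0, 4.5]
finger_gap: 0.0234
gripper_force: 22.1
```

```bash
python3 -c "from h import *; feel()"
```

```text
t 6.25 ang -101.9 rad 0.0647 z 0.2223 Fcw-resist -0.26 Frad 1.07 F [-0.5 -1.   4.5] gap 0.0234 grip 22.1
```

Call:
{"api": "apply_moves", "payload": {
  "motion": [
    [[-0.015,0.004,0],0,-0.6],
    [[-0.029,0.008,0],0,-0.6],
    [[-0.043,0.014,0],0,-0.6],
    [[-0.057,0.021,0],0,-0.6],
    [[-0.07,0.028,0],0,-0.6],
    [[-0.082,0.037,0],0,-0.6],
    [[-0.082,0.037,0],0,-0.6],
    [[-0.082,0.037,0],0,-0.6]
  ]
}}

```text
time_s: 7.25
eef_pos: [0.4947, 0.0288, 0.2223]
orientation: [[0.893, 0.449, -0.001], [0.449, -0.893, -0.0], [-0.001, -0.0, -1.0]]
contact_force: [-2.4, -1.3, 5.8]
finger_gap: 0.0234
gripper_force: 22.0
```

```bash
python3 -c "from h import *; feel()"
```

```text
t 7.25 ang -126.2 rad 0.0647 z 0.2223 Fcw-resist -1.17 Frad 2.46 F [-2.4 -1.3  5.8] gap 0.0234 grip 22.0
```

Call:
{"api": "apply_moves", "payload": {
  "motion": [
    [[-0.012,0.009,0],0,-0.6],
    [[-0.023,0.019,0],0,-0.6],
    [[-0.034,0.03,0],0,-0.6],
    [[-0.043,0.042,0],0,-0.6],
    [[-0.052,0.054,0],0,-0.6],
    [[-0.06,0.067,0],0,-0.6],
    [[-0.06,0.067,0],0,-0.6],
    [[-0.06,0.067,0],0,-0.6]
  ]
}}

```text
time_s: 8.25
eef_pos: [0.4766, 0.0491, 0.2223]
orientation: [[0.893, 0.449, -0.001], [0.449, -0.893, 0.0], [-0.001, -0.001, -1.0]]
contact_force: [-2.1, -1.0, 5.6]
finger_gap: 0.0234
gripper_force: 22.0
```

```bash
python3 -c "from h import *; feel()"
```

```text
t 8.25 ang -150.5 rad 0.0648 z 0.2223 Fcw-resist -0.23 Frad 2.34 F [-2.1 -1.   5.6] gap 0.0234 grip 22.0
```

Call:
{"api": "apply_moves", "payload": {
  "motion": [
    [[-0.007,0.013,0],0,-0.6],
    [[-0.013,0.027,0],0,-0.6],
    [[-0.018,0.041,0],0,-0.6],
    [[-0.023,0.056,0],0,-0.6],
    [[-0.026,0.071,0],0,-0.6],
    [[-0.028,0.086,0],0,-0.6],
    [[-0.028,0.086,0],0,-0.6],
    [[-0.028,0.086,0],0,-0.6]
  ]
}}

```text
time_s: 9.25
eef_pos: [0.4683, 0.0752, 0.2223]
orientation: [[0.893, 0.45, -0.001], [0.45, -0.893, 0.001], [-0.001, -0.001, -1.0]]
contact_force: [-2.7, 1.1, 6.1]
finger_gap: 0.0231
gripper_force: 22.1
```

```bash
python3 -c "from h import *; feel()"
```

```text
t 9.25 ang -174.8 rad 0.0650 z 0.2223 Fcw-resist -1.38 Frad 2.56 F [-2.7  1.1  6.1] gap 0.0231 grip 22.1
```

Call:
{"api": "apply_moves", "payload": {
  "motion": [
    [[-0.001,0.015,0],0,-0.6],
    [[-0.001,0.03,0],0,-0.6],
    [[0,0.045,0],0,-0.6],
    [[0.002,0.06,0],0,-0.6],
    [[0.005,0.075,0],0,-0.6],
    [[0.009,0.09,0],0,-0.6],
    [[0.009,0.09,0],0,-0.6],
    [[0.009,0.09,0],0,-0.6]
  ]
}}

```text
time_s: 10.25
eef_pos: [0.4705, 0.0995, 0.2224]
orientation: [[0.894, 0.447, -0.002], [0.447, -0.894, -0.005], [-0.004, 0.003, -1.0]]
contact_force: [-5.6, -9.0, 7.2]
finger_gap: 0.0232
gripper_force: 22.6
```

```bash
python3 -c "from h import *; feel()"
```

```text
t 10.25 ang 163.5 rad 0.0651 z 0.2224 Fcw-resist 10.21 Frad 2.77 F [-5.6 -9.   7.2] gap 0.0232 grip 22.6
```

The screw bites between -175° and -196.5°, so I take -186° ± 11°. The full turn therefore ends at -546° measured, which I command as -548° to allow for lag: 10 calls of 35°.

Run:
```python
from h import *
a=-198
for i in range(10):
    P=C+r*np.array([np.cos(np.radians(a)),np.sin(np.radians(a))])
    print(a,str([R for R in rows(P,a,8,4.375)]).replace(", 0], 0, -0.6]","]")); a-=35
```

```text
-198 [[[0.006, 0.016], [[0.013, 0.031], [[0.021, 0.045], [[0.03, 0.059], [[0.04, 0.072], [[0.051, 0.084], [[0.063, 0.096], [[0.076, 0.106]]
-233 [[[0.014, 0.009], [[0.028, 0.018], [[0.043, 0.025], [[0.058, 0.031], [[0.074, 0.036], [[0.09, 0.04], [[0.106, 0.042], [[0.123, 0.043]]
-268 [[[0.017, -0.0], [[0.033, -0.001], [[0.049, -0.004], [[0.065, -0.008], [[0.081, -0.013], [[0.097, -0.019], [[0.111, -0.026], [[0.126, -0.035]]
-303 [[[0.014, -0.01], [[0.026, -0.02], [[0.038, -0.032], [[0.049, -0.044], [[0.059, -0.057], [[0.068, -0.071], [[0.076, -0.085], [[0.083, -0.101]]
-338 [[[0.006, -0.016], [[0.01, -0.032], [[0.013, -0.048], [[0.015, -0.064], [[0.016, -0.081], [[0.015, -0.097], [[0.013, -0.114], [[0.01, -0.13]]
-373 [[[-0.004, -0.016], [[-0.01, -0.032], [[-0.017, -0.047], [[-0.024, -0.061], [[-0.033, -0.075], [[-0.043, -0.088], [[-0.054, -0.101], [[-0.066, -0.112]]
-408 [[[-0.013, -0.011], [[-0.026, -0.02], [[-0.04, -0.029], [[-0.055, -0.036], [[-0.07, -0.042], [[-0.086, -0.048], [[-0.102, -0.051], [[-0.119, -0.054]]
-443 [[[-0.016, -0.001], [[-0.033, -0.002], [[-0.05, -0.0], [[-0.066, 0.002], [[-0.082, 0.006], [[-0.098, 0.01], [[-0.113, 0.017], [[-0.128, 0.024]]
-478 [[[-0.014, 0.008], [[-0.028, 0.018], [[-0.041, 0.028], [[-0.053, 0.039], [[-0.064, 0.052], [[-0.074, 0.065], [[-0.083, 0.079], [[-0.091, 0.093]]
-513 [[[-0.007, 0.015], [[-0.013, 0.031], [[-0.017, 0.046], [[-0.021, 0.063], [[-0.023, 0.079], [[-0.024, 0.096], [[-0.023, 0.112], [[-0.022, 0.129]]
```

Call:
{"api": "apply_moves", "payload": {
  "motion": [
    [[0.006,0.016,0],0,-0.6],
    [[0.013,0.031,0],0,-0.6],
    [[0.021,0.045,0],0,-0.6],
    [[0.03,0.059,0],0,-0.6],
    [[0.04,0.072,0],0,-0.6],
    [[0.051,0.084,0],0,-0.6],
    [[0.063,0.096,0],0,-0.6],
    [[0.076,0.106,0],0,-0.6]
  ]
}}

```text
time_s: 11.25
eef_pos: [0.4921, 0.1321, 0.2222]
orientation: [[0.894, 0.448, -0.006], [0.448, -0.894, -0.004], [-0.007, 0.001, -1.0]]
contact_force: [-11.1, -6.0, 9.0]
finger_gap: 0.0234
gripper_force: 22.8
```

```bash
python3 -c "from h import *; feel()"
```

```text
t 11.25 ang 128.7 rad 0.0655 z 0.2222 Fcw-resist 12.43 Frad 2.25 F [-11.1  -6.    9. ] gap 0.0234 grip 22.8
```

Call:
{"api": "apply_moves", "payload": {
  "motion": [
    [[0.014,0.009,0],0,-0.6],
    [[0.028,0.018,0],0,-0.6],
    [[0.043,0.025,0],0,-0.6],
    [[0.058,0.031,0],0,-0.6],
    [[0.074,0.036,0],0,-0.6],
    [[0.09,0.04,0],0,-0.6],
    [[0.106,0.042,0],0,-0.6],
    [[0.123,0.043,0],0,-0.6]
  ]
}}

```text
time_s: 12.25
eef_pos: [0.5282, 0.147, 0.2218]
orientation: [[0.893, 0.45, -0.008], [0.45, -0.893, 0.0], [-0.007, -0.004, -1.0]]
contact_force: [-13.6, 0.4, 6.8]
finger_gap: 0.0235
gripper_force: 22.4
```

Call:
{"api": "apply_moves", "payload": {
  "motion": [
    [[0.017,0,0],0,-0.6],
    [[0.033,-0.001,0],0,-0.6],
    [[0.049,-0.004,0],0,-0.6],
    [[0.065,-0.008,0],0,-0.6],
    [[0.081,-0.013,0],0,-0.6],
    [[0.097,-0.019,0],0,-0.6],
    [[0.111,-0.026,0],0,-0.6],
    [[0.126,-0.035,0],0,-0.6]
  ]
}}

```text
time_s: 13.25
eef_pos: [0.5662, 0.1387, 0.2216]
orientation: [[0.892, 0.452, -0.007], [0.453, -0.892, 0.004], [-0.004, -0.007, -1.0]]
contact_force: [-9.5, 7.5, 6.0]
finger_gap: 0.0232
gripper_force: 22.2
```

```bash
python3 -c "from h import *; feel()"
```

```text
t 13.25 ang 60.1 rad 0.0666 z 0.2216 Fcw-resist 11.98 Frad 1.79 F [-9.5  7.5  6. ] gap 0.0232 grip 22.2
```

Call:
{"api": "apply_moves", "payload": {
  "motion": [
    [[0.014,-0.01,0],0,-0.6],
    [[0.026,-0.02,0],0,-0.6],
    [[0.038,-0.032,0],0,-0.6],
    [[0.049,-0.044,0],0,-0.6],
    [[0.059,-0.057,0],0,-0.6],
    [[0.068,-0.071,0],0,-0.6],
    [[0.076,-0.085,0],0,-0.6],
    [[0.083,-0.101,0],0,-0.6]
  ]
}}

```text
time_s: 14.25
eef_pos: [0.5926, 0.11, 0.2219]
orientation: [[0.891, 0.454, -0.003], [0.454, -0.891, 0.007], [0.001, -0.008, -1.0]]
contact_force: [-3.5, 11.8, 3.9]
finger_gap: 0.0232
gripper_force: 22.2
```

Call:
{"api": "apply_moves", "payload": {
  "motion": [
    [[0.006,-0.016,0],0,-0.6],
    [[0.01,-0.032,0],0,-0.6],
    [[0.013,-0.048,0],0,-0.6],
    [[0.015,-0.064,0],0,-0.6],
    [[0.016,-0.081,0],0,-0.6],
    [[0.015,-0.097,0],0,-0.6],
    [[0.013,-0.114,0],0,-0.6],
    [[0.01,-0.13,0],0,-0.6]
  ]
}}

```text
time_s: 15.25
eef_pos: [0.5976, 0.0708, 0.2224]
orientation: [[0.891, 0.453, 0.003], [0.453, -0.891, 0.007], [0.006, -0.005, -1.0]]
contact_force: [5.0, 11.8, 4.3]
finger_gap: 0.0235
gripper_force: 22.7
```

```bash
python3 -c "from h import *; feel()"
```

```text
t 15.25 ang -8.9 rad 0.0654 z 0.2224 Fcw-resist 12.42 Frad 3.07 F [ 5.  11.8  4.3] gap 0.0235 grip 22.7
```

Call:
{"api": "apply_moves", "payload": {
  "motion": [
    [[-0.004,-0.016,0],0,-0.6],
    [[-0.01,-0.032,0],0,-0.6],
    [[-0.017,-0.047,0],0,-0.6],
    [[-0.024,-0.061,0],0,-0.6],
    [[-0.033,-0.075,0],0,-0.6],
    [[-0.043,-0.088,0],0,-0.6],
    [[-0.054,-0.101,0],0,-0.6],
    [[-0.066,-0.112,0],0,-0.6]
  ]
}}

```text
time_s: 16.25
eef_pos: [0.5792, 0.0357, 0.2227]
orientation: [[0.892, 0.452, 0.006], [0.452, -0.892, 0.005], [0.008, -0.001, -1.0]]
contact_force: [10.3, 8.7, 3.7]
finger_gap: 0.0237
gripper_force: 22.2
```

Call:
{"api": "apply_moves", "payload": {
  "motion": [
    [[-0.013,-0.011,0],0,-0.6],
    [[-0.026,-0.02,0],0,-0.6],
    [[-0.04,-0.029,0],0,-0.6],
    [[-0.055,-0.036,0],0,-0.6],
    [[-0.07,-0.042,0],0,-0.6],
    [[-0.086,-0.048,0],0,-0.6],
    [[-0.102,-0.051,0],0,-0.6],
    [[-0.119,-0.054,0],0,-0.6]
  ]
}}

```text
time_s: 17.25
eef_pos: [0.5441, 0.0171, 0.2225]
orientation: [[0.893, 0.45, 0.008], [0.45, -0.893, 0.001], [0.007, 0.003, -1.0]]
contact_force: [12.2, -0.4, 2.1]
finger_gap: 0.0233
gripper_force: 21.7
```

```bash
python3 -c "from h import *; feel()"
```

```text
t 17.25 ang -80.1 rad 0.0648 z 0.2225 Fcw-resist 11.92 Frad 2.52 F [12.2 -0.4  2.1] gap 0.0233 grip 21.7
```

Call:
{"api": "apply_moves", "payload": {
  "motion": [
    [[-0.016,-0.001,0],0,-0.6],
    [[-0.033,-0.002,0],0,-0.6],
    [[-0.05,0,0],0,-0.6],
    [[-0.066,0.002,0],0,-0.6],
    [[-0.082,0.006,0],0,-0.6],
    [[-0.098,0.01,0],0,-0.6],
    [[-0.113,0.017,0],0,-0.6],
    [[-0.128,0.024,0],0,-0.6]
  ]
}}

```text
time_s: 18.25
eef_pos: [0.5051, 0.0221, 0.2223]
orientation: [[0.894, 0.447, 0.006], [0.447, -0.894, -0.004], [0.004, 0.006, -1.0]]
contact_force: [10.6, -8.3, 1.0]
finger_gap: 0.0234
gripper_force: 21.9
```

Call:
{"api": "apply_moves", "payload": {
  "motion": [
    [[-0.014,0.008,0],0,-0.6],
    [[-0.028,0.018,0],0,-0.6],
    [[-0.041,0.028,0],0,-0.6],
    [[-0.053,0.039,0],0,-0.6],
    [[-0.064,0.052,0],0,-0.6],
    [[-0.074,0.065,0],0,-0.6],
    [[-0.083,0.079,0],0,-0.6],
    [[-0.091,0.093,0],0,-0.6]
  ]
}}

```text
time_s: 19.25
eef_pos: [0.4763, 0.0487, 0.2222]
orientation: [[0.895, 0.446, 0.002], [0.446, -0.895, -0.007], [-0.002, 0.007, -1.0]]
contact_force: [2.1, -13.9, 4.3]
finger_gap: 0.0235
gripper_force: 22.3
```

```bash
python3 -c "from h import *; feel()"
```

```text
t 19.25 ang -150.3 rad 0.0653 z 0.2222 Fcw-resist 13.13 Frad 5.07 F [  2.1 -13.9   4.3] gap 0.0235 grip 22.3
```

Call:
{"api": "apply_moves", "payload": {
  "motion": [
    [[-0.007,0.015,0],0,-0.6],
    [[-0.013,0.031,0],0,-0.6],
    [[-0.017,0.046,0],0,-0.6],
    [[-0.021,0.063,0],0,-0.6],
    [[-0.023,0.079,0],0,-0.6],
    [[-0.024,0.096,0],0,-0.6],
    [[-0.023,0.112,0],0,-0.6],
    [[-0.022,0.129,0],0,-0.6]
  ]
}}

```text
time_s: 20.25
eef_pos: [0.4679, 0.0877, 0.2223]
orientation: [[0.895, 0.446, -0.003], [0.446, -0.895, -0.006], [-0.005, 0.004, -1.0]]
contact_force: [-5.6, -12.4, 6.9]
finger_gap: 0.0234
gripper_force: 22.7
```

Call:
{"api": "apply_moves", "payload": {
  "motion": [
    [[0,0,0],0,-0.6],
    [[0,0,0],0,-0.6],
    [[0,0,0],0,-0.6],
    [[0,0,0],0,-0.6],
    [[0,0,0],0,-0.6],
    [[0,0,0],0,-0.6],
    [[0,0,0],0,-0.6],
    [[0,0,0],0,-0.6]
  ]
}}

```text
time_s: 21.25
eef_pos: [0.4679, 0.0882, 0.2222]
orientation: [[0.895, 0.447, -0.003], [0.447, -0.895, -0.005], [-0.005, 0.003, -1.0]]
contact_force: [-6.1, -10.2, 6.3]
finger_gap: 0.0234
gripper_force: 22.6
```

Run:
```python
from h import *
feel()
A=np.load("W.npy"); B=cloud(read_camera("top")); 
# platen: grey surface between columns ~z .073
m=(np.abs(A[...,2]-.073)<.006)&(np.abs(B[...,2]-.073)<.01)&(np.hypot(A[...,0]-.533,A[...,1]-.081)<.09)
print(m.sum(),np.median((B-A)[m],0),np.median(A[m],0),np.median(B[m],0))
# counter-clockwise 24deg calls from -548
a=-548
for i in range(9):
    P=C+r*np.array([np.cos(np.radians(a)),np.sin(np.radians(a))])
    print(a,str([R for R in rows(P,a,6,-4)]).replace(", 0], 0, -0.6]","]")); a+=24
```

```text
t 21.25 ang 173.6 rad 0.0655 z 0.2222 Fcw-resist 10.84 Frad 4.93 F [ -6.1 -10.2   6.3] gap 0.0234 grip 22.6
280 [ 2.27379720e-04  1.96038618e-05 -2.44234308e-03] [0.58395183 0.09072863 0.07481353] [0.58430008 0.09072721 0.07222501]
-548 [[[-0.002, -0.015], [[-0.002, -0.03], [[-0.002, -0.045], [[0.0, -0.06], [[0.003, -0.075], [[0.006, -0.09], [[0.006, -0.09], [[0.006, -0.09]]
-524 [[[0.005, -0.014], [[0.01, -0.028], [[0.017, -0.042], [[0.025, -0.055], [[0.033, -0.068], [[0.042, -0.08], [[0.042, -0.08], [[0.042, -0.08]]
-500 [[[0.01, -0.011], [[0.021, -0.022], [[0.033, -0.031], [[0.045, -0.04], [[0.058, -0.048], [[0.071, -0.055], [[0.071, -0.055], [[0.071, -0.055]]
-476 [[[0.014, -0.006], [[0.028, -0.011], [[0.043, -0.015], [[0.057, -0.019], [[0.072, -0.021], [[0.087, -0.022], [[0.087, -0.022], [[0.087, -0.022]]
-452 [[[0.015, 0.0], [[0.03, 0.001], [[0.045, 0.003], [[0.06, 0.006], [[0.075, 0.01], [[0.089, 0.016], [[0.089, 0.016], [[0.089, 0.016]]
-428 [[[0.014, 0.006], [[0.027, 0.013], [[0.04, 0.021], [[0.052, 0.03], [[0.064, 0.04], [[0.075, 0.05], [[0.075, 0.05], [[0.075, 0.05]]
-404 [[[0.01, 0.011], [[0.019, 0.023], [[0.028, 0.036], [[0.035, 0.049], [[0.042, 0.062], [[0.048, 0.076], [[0.048, 0.076], [[0.048, 0.076]]
-380 [[[0.005, 0.014], [[0.008, 0.029], [[0.011, 0.044], [[0.013, 0.059], [[0.013, 0.074], [[0.013, 0.089], [[0.013, 0.089], [[0.013, 0.089]]
-356 [[[-0.002, 0.015], [[-0.004, 0.03], [[-0.008, 0.045], [[-0.013, 0.059], [[-0.018, 0.073], [[-0.025, 0.087], [[-0.025, 0.087], [[-0.025, 0.087]]
```

The wheel stands at -546.4°, so 350–372° of real travel, and it has been held for a second. Now I reverse.

Call:
{"api": "apply_moves", "payload": {
  "motion": [
    [[-0.002,-0.015,0],0,-0.6],
    [[-0.002,-0.03,0],0,-0.6],
    [[-0.002,-0.045,0],0,-0.6],
    [[0,-0.06,0],0,-0.6],
    [[0.003,-0.075,0],0,-0.6],
    [[0.006,-0.09,0],0,-0.6],
    [[0.006,-0.09,0],0,-0.6],
    [[0.006,-0.09,0],0,-0.6]
  ]
}}

```text
time_s: 22.3
eef_pos: [0.47, 0.0635, 0.2221]
orientation: [[0.894, 0.449, -0.002], [0.449, -0.894, -0.0], [-0.002, -0.001, -1.0]]
contact_force: [-3.8, -2.4, 4.9]
finger_gap: 0.0235
gripper_force: 22.1
```

```bash
python3 -c "from h import *; feel()"
```

```text
t 22.30 ang -164.5 rad 0.0654 z 0.2221 Fcw-resist 1.27 Frad 4.27 F [-3.8 -2.4  4.9] gap 0.0235 grip 22.1
```

Call:
{"api": "apply_moves", "payload": {
  "motion": [
    [[0.005,-0.014,0],0,-0.6],
    [[0.01,-0.028,0],0,-0.6],
    [[0.017,-0.042,0],0,-0.6],
    [[0.025,-0.055,0],0,-0.6],
    [[0.033,-0.068,0],0,-0.6],
    [[0.042,-0.08,0],0,-0.6],
    [[0.042,-0.08,0],0,-0.6],
    [[0.042,-0.08,0],0,-0.6]
  ]
}}

```text
time_s: 23.3
eef_pos: [0.4829, 0.0392, 0.2221]
orientation: [[0.894, 0.449, -0.002], [0.449, -0.894, -0.001], [-0.002, 0.0, -1.0]]
contact_force: [-2.5, -2.8, 4.7]
finger_gap: 0.0233
gripper_force: 22.1
```

```bash
python3 -c "from h import *; feel()"
```

```text
t 23.30 ang -140.2 rad 0.0653 z 0.2221 Fcw-resist 0.56 Frad 3.68 F [-2.5 -2.8  4.7] gap 0.0233 grip 22.1
```

Call:
{"api": "apply_moves", "payload": {
  "motion": [
    [[0.01,-0.011,0],0,-0.6],
    [[0.021,-0.022,0],0,-0.6],
    [[0.033,-0.031,0],0,-0.6],
    [[0.045,-0.04,0],0,-0.6],
    [[0.058,-0.048,0],0,-0.6],
    [[0.071,-0.055,0],0,-0.6],
    [[0.071,-0.055,0],0,-0.6],
    [[0.071,-0.055,0],0,-0.6]
  ]
}}

```text
time_s: 24.3
eef_pos: [0.5045, 0.0225, 0.2222]
orientation: [[0.894, 0.448, -0.001], [0.448, -0.894, -0.001], [-0.001, 0.001, -1.0]]
contact_force: [-1.6, -3.1, 4.4]
finger_gap: 0.0236
gripper_force: 22.1
```

```bash
python3 -c "from h import *; feel()"
```

```text
t 24.30 ang -116.0 rad 0.0650 z 0.2222 Fcw-resist -0.12 Frad 3.48 F [-1.6 -3.1  4.4] gap 0.0236 grip 22.1
```

Call:
{"api": "apply_moves", "payload": {
  "motion": [
    [[0.014,-0.006,0],0,-0.6],
    [[0.028,-0.011,0],0,-0.6],
    [[0.043,-0.015,0],0,-0.6],
    [[0.057,-0.019,0],0,-0.6],
    [[0.072,-0.021,0],0,-0.6],
    [[0.087,-0.022,0],0,-0.6],
    [[0.087,-0.022,0],0,-0.6],
    [[0.087,-0.022,0],0,-0.6]
  ]
}}

```text
time_s: 25.3
eef_pos: [0.531, 0.0162, 0.2223]
orientation: [[0.894, 0.449, 0.0], [0.449, -0.894, -0.001], [-0.0, 0.001, -1.0]]
contact_force: [-0.2, -3.8, 5.7]
finger_gap: 0.0237
gripper_force: 22.1
```

```bash
python3 -c "from h import *; feel()"
```

```text
t 25.30 ang -91.8 rad 0.0649 z 0.2223 Fcw-resist -0.09 Frad 3.78 F [-0.2 -3.8  5.7] gap 0.0237 grip 22.1
```

Call:
{"api": "apply_moves", "payload": {
  "motion": [
    [[0.015,0,0],0,-0.6],
    [[0.03,0.001,0],0,-0.6],
    [[0.045,0.003,0],0,-0.6],
    [[0.06,0.006,0],0,-0.6],
    [[0.075,0.01,0],0,-0.6],
    [[0.089,0.016,0],0,-0.6],
    [[0.089,0.016,0],0,-0.6],
    [[0.089,0.016,0],0,-0.6]
  ]
}}

```text
time_s: 26.3
eef_pos: [0.558, 0.0213, 0.2224]
orientation: [[0.893, 0.449, 0.001], [0.449, -0.893, 0.0], [0.001, 0.0, -1.0]]
contact_force: [0.9, -1.4, 5.1]
finger_gap: 0.0233
gripper_force: 22.2
```

```bash
python3 -c "from h import *; feel()"
```

```text
t 26.30 ang -67.3 rad 0.0647 z 0.2224 Fcw-resist 0.32 Frad 1.65 F [ 0.9 -1.4  5.1] gap 0.0233 grip 22.2
```

Call:
{"api": "apply_moves", "payload": {
  "motion": [
    [[0.014,0.006,0],0,-0.6],
    [[0.027,0.013,0],0,-0.6],
    [[0.04,0.021,0],0,-0.6],
    [[0.052,0.03,0],0,-0.6],
    [[0.064,0.04,0],0,-0.6],
    [[0.075,0.05,0],0,-0.6],
    [[0.075,0.05,0],0,-0.6],
    [[0.075,0.05,0],0,-0.6]
  ]
}}

```text
time_s: 27.3
eef_pos: [0.5791, 0.0349, 0.222]
orientation: [[0.894, 0.448, -0.003], [0.448, -0.894, -0.002], [-0.004, 0.001, -1.0]]
contact_force: [-5.0, -6.2, 5.7]
finger_gap: 0.0236
gripper_force: 22.3
```

Run:
```python
from h import *
feel()
for a0 in(-404,-380,-356):
  for per,k in((-4.375,8),):
    a=a0
    for i in range(6):
      P=C+r*np.array([np.cos(np.radians(a)),np.sin(np.radians(a))])
      if a0==-404: print(a,str(rows(P,a,8,per)).replace(", 0], 0, -0.6]","]"))
      a+=35
```

```text
t 27.30 ang -45.0 rad 0.0652 z 0.2220 Fcw-resist -7.92 Frad 0.78 F [-5.  -6.2  5.7] gap 0.0236 grip 22.3
-404 [[[0.011, 0.012], [[0.021, 0.025], [[0.03, 0.039], [[0.038, 0.054], [[0.045, 0.069], [[0.05, 0.084], [[0.055, 0.1], [[0.058, 0.117]]
-369 [[[0.002, 0.016], [[0.003, 0.033], [[0.002, 0.049], [[0.0, 0.066], [[-0.003, 0.082], [[-0.007, 0.098], [[-0.013, 0.114], [[-0.019, 0.129]]
-334 [[[-0.008, 0.015], [[-0.017, 0.029], [[-0.027, 0.042], [[-0.038, 0.054], [[-0.049, 0.066], [[-0.062, 0.076], [[-0.076, 0.086], [[-0.09, 0.095]]
-299 [[[-0.015, 0.007], [[-0.03, 0.014], [[-0.046, 0.019], [[-0.062, 0.023], [[-0.078, 0.025], [[-0.095, 0.027], [[-0.111, 0.027], [[-0.128, 0.026]]
-264 [[[-0.016, -0.002], [[-0.033, -0.006], [[-0.048, -0.011], [[-0.064, -0.017], [[-0.079, -0.024], [[-0.093, -0.032], [[-0.107, -0.042], [[-0.119, -0.052]]
-229 [[[-0.012, -0.011], [[-0.023, -0.024], [[-0.033, -0.037], [[-0.043, -0.05], [[-0.051, -0.065], [[-0.058, -0.08], [[-0.063, -0.095], [[-0.068, -0.111]]
```

The reverse bite lies between -427° and -405°, so I take -415°. The target is -235° measured.

Call:
{"api": "apply_moves", "payload": {
  "motion": [
    [[0.011,0.012,0],0,-0.6],
    [[0.021,0.025,0],0,-0.6],
    [[0.03,0.039,0],0,-0.6],
    [[0.038,0.054,0],0,-0.6],
    [[0.045,0.069,0],0,-0.6],
    [[0.05,0.084,0],0,-0.6],
    [[0.055,0.1,0],0,-0.6],
    [[0.058,0.117,0],0,-0.6]
  ]
}}

```text
time_s: 28.3
eef_pos: [0.5975, 0.0679, 0.2218]
orientation: [[0.895, 0.445, -0.001], [0.445, -0.895, -0.006], [-0.004, 0.005, -1.0]]
contact_force: [-0.5, -12.6, 4.3]
finger_gap: 0.0234
gripper_force: 22.1
```

Call:
{"api": "apply_moves", "payload": {
  "motion": [
    [[0.002,0.016,0],0,-0.6],
    [[0.003,0.033,0],0,-0.6],
    [[0.002,0.049,0],0,-0.6],
    [[0,0.066,0],0,-0.6],
    [[-0.003,0.082,0],0,-0.6],
    [[-0.007,0.098,0],0,-0.6],
    [[-0.013,0.114,0],0,-0.6],
    [[-0.019,0.129,0],0,-0.6]
  ]
}}

```text
time_s: 29.3
eef_pos: [0.5936, 0.1069, 0.2221]
orientation: [[0.895, 0.446, 0.004], [0.446, -0.895, -0.005], [0.001, 0.007, -1.0]]
contact_force: [7.4, -10.0, 2.9]
finger_gap: 0.0232
gripper_force: 22.2
```

```bash
python3 -c "from h import *; feel()"
```

```text
t 29.30 ang 23.2 rad 0.0659 z 0.2221 Fcw-resist -12.12 Frad 2.87 F [  7.4 -10.    2.9] gap 0.0232 grip 22.2
```

Call:
{"api": "apply_moves", "payload": {
  "motion": [
    [[-0.008,0.015,0],0,-0.6],
    [[-0.017,0.029,0],0,-0.6],
    [[-0.027,0.042,0],0,-0.6],
    [[-0.038,0.054,0],0,-0.6],
    [[-0.049,0.066,0],0,-0.6],
    [[-0.062,0.076,0],0,-0.6],
    [[-0.076,0.086,0],0,-0.6],
    [[-0.09,0.095,0],0,-0.6]
  ]
}}

```text
time_s: 30.3
eef_pos: [0.5676, 0.137, 0.2225]
orientation: [[0.895, 0.447, 0.007], [0.447, -0.895, -0.002], [0.005, 0.005, -1.0]]
contact_force: [11.6, -6.2, 2.0]
finger_gap: 0.0234
gripper_force: 22.5
```

Call:
{"api": "apply_moves", "payload": {
  "motion": [
    [[-0.015,0.007,0],0,-0.6],
    [[-0.03,0.014,0],0,-0.6],
    [[-0.046,0.019,0],0,-0.6],
    [[-0.062,0.023,0],0,-0.6],
    [[-0.078,0.025,0],0,-0.6],
    [[-0.095,0.027,0],0,-0.6],
    [[-0.111,0.027,0],0,-0.6],
    [[-0.128,0.026,0],0,-0.6]
  ]
}}

```text
time_s: 31.3
eef_pos: [0.5293, 0.1465, 0.2226]
orientation: [[0.894, 0.449, 0.008], [0.449, -0.894, 0.001], [0.007, 0.003, -1.0]]
contact_force: [12.0, -0.3, 2.4]
finger_gap: 0.0235
gripper_force: 22.4
```

```bash
python3 -c "from h import *; feel()"
```

```text
t 31.30 ang 93.2 rad 0.0656 z 0.2226 Fcw-resist -11.93 Frad -0.94 F [12.  -0.3  2.4] gap 0.0235 grip 22.4
```

Call:
{"api": "apply_moves", "payload": {
  "motion": [
    [[-0.016,-0.002,0],0,-0.6],
    [[-0.033,-0.006,0],0,-0.6],
    [[-0.048,-0.011,0],0,-0.6],
    [[-0.064,-0.017,0],0,-0.6],
    [[-0.079,-0.024,0],0,-0.6],
    [[-0.093,-0.032,0],0,-0.6],
    [[-0.107,-0.042,0],0,-0.6],
    [[-0.107,-0.042,0],0,-0.6]
  ]
}}

```text
time_s: 32.3
eef_pos: [0.4962, 0.1355, 0.2223]
orientation: [[0.893, 0.45, 0.005], [0.45, -0.893, 0.004], [0.006, -0.001, -1.0]]
contact_force: [9.0, 4.7, 2.5]
finger_gap: 0.0234
gripper_force: 21.9
```

Run:
```python
from h import *
feel()
A=np.load("W.npy"); B=cloud(read_camera("top"))
m=(np.abs(A[...,2]-.073)<.006)&(np.abs(B[...,2]-.073)<.01)&(np.hypot(A[...,0]-.533,A[...,1]-.081)<.09)
d=(B-A)[m][:,2]; print(m.sum(),np.median(d),d.mean(),d.std())
```

```text
t 32.30 ang 124.0 rad 0.0658 z 0.2223 Fcw-resist -10.10 Frad -1.16 F [9.  4.7 2.5] gap 0.0234 grip 21.9
312 -0.0013459494071754521 -0.001115213065954932 0.003775833471371177
```

The wheel is at -236°, and the camera puts the platen about 1.35 mm below its start. I ease off the strain, open and lift.

Call:
{"api": "apply_moves", "payload": {
  "motion": [
    [[0.006,0.004,0],0,-0.6],
    [[0.006,0.004,0],0,-0.6],
    [[0.006,0.004,0],0,-0.3],
    [[0.006,0.004,0],0,0],
    [[0.006,0.004,0],0,0.2],
    [[0.006,0.004,0],0,0.2],
    [[0.006,0.004,0],0,0.2],
    [[0.006,0.004,0],0,0.2]
  ]
}}

```text
time_s: 33.35
eef_pos: [0.496, 0.135, 0.2223]
orientation: [[0.893, 0.449, -0.0], [0.449, -0.893, -0.0], [-0.0, 0.0, -1.0]]
contact_force: [0.0, -0.0, 0.4]
finger_gap: 0.0515
gripper_force: 0.0
```

Call:
{"api": "apply_moves", "payload": {
  "motion": [
    [[0,0,0],0,0.2],
    [[0,0,0.04],0,0.2],
    [[0,0,0.1],0,0.2],
    [[0,0,0.18],0,0.2],
    [[0,0,0.26],0,0.2],
    [[0,0,0.34],0,0.2],
    [[0,0,0.4],0,0.2],
    [[0,0,0.4],0,0.2]
  ]
}}

```text
time_s: 34.35
eef_pos: [0.4964, 0.1351, 0.3454]
orientation: [[0.893, 0.449, 0.005], [0.449, -0.893, 0.001], [0.005, 0.001, -1.0]]
contact_force: [0.2, 0.1, -0.7]
finger_gap: 0.0512
gripper_force: 0.0
```

Run:
```python
from h import *
feel(); c=read_camera("wrist"); save(c,"end.png")
R=cloud(c).reshape(-1,3); k=(R[:,2]>.251)&(R[:,2]<.268)&(np.hypot(R[:,0]-.497,R[:,1]-.136)<.035); h=R[k]; q=((h.min(0)+h.max(0))/2)[:2]-C
print(q,np.degrees(np.arctan2(q[1],q[0])))
```

```text
t 34.35 ang 124.1 rad 0.0653 z 0.3454 Fcw-resist -0.16 Frad -0.04 F [ 0.2  0.1 -0.7] gap 0.0512 grip 0.0
[-0.03280535  0.05618199] 120.28117681796743
```

View pics/end.png

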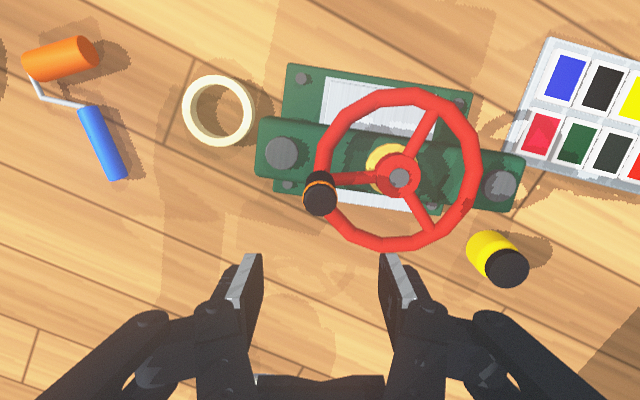

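The hand is clear. The handle stands at (319,193) and the wheel hub at (399,178), and the bystanders are where they were. I hand the job in.

```bash
python3 -c "
from cell import env; print(env.finish_job())"
```

```text
the job is handed in; nothing more can be done
None
```

The job is handed in with no verdict returned: I turned the wheel about one full turn from its bite (platen about 3 mm down by wheel angle, 2.4 mm by the camera), held it for a second, raised it about half a turn (left about 1.5 mm down by wheel angle, 1.35 mm by the camera), and let go without disturbing the tape, brayer, paint box or ink jar.

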